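# Clamp a bracket blank with the wing nut

## Robot

A 7-joint arm with a two-finger parallel gripper is mounted at the origin on the work surface. World frame = base frame: x ahead of the robot, y to its left, z up, the work surface at z = 0. Lengths are in m, angles in rad, forces in N, time in s.
With the tool pointing down it reaches from about 0.35 to 0.9 m from the base axis. Payload 19.9 kg.
Tool frame: the origin (TCP) lies at the very end of the fingers, on their centre line; the grasp point (between the pads) lies 19 mm behind it; z points along the fingers, y is the line along which they close (so a half turn about z gives the same grasp; the last joint's range is limited). The gripper opens to 94 mm and grips with 3 to 60 N. Pads are 16 mm wide; open, the fingers measure 119 mm over their backs; the gripper's body (75 mm by 177 mm) begins 78 mm behind the grasp point.
Start: joints at [-1.345, 0.417, -0.01, 1.614, 0.005, 1.111, -0.053], TCP at [0.165, 0.603, 0.205] pointing down, gripper open.
Joint ranges: [-2.81, 2.81], [-0.39, 2.02], [-1.27, 1.25], [0.06, 2.57], [-1.19, 4.33], [0.19, 2], [-2.82, 2.82]. Speed limits (rad/s): [1.89, 1.89, 2.39, 2.39, 3.01, 3.01, 3.01].

## Interface

Orientations are given as [roll, pitch, yaw] about the fixed x, y, z axes, in that order (R = Rz(yaw) Ry(pitch) Rx(roll)).
In Python, from rig import * gives the robot as it stands.
- The arm moves only by the tool apply_moves, never from a script. Its argument "moves" is a list of rows, each an object of numbers: "tx", "ty", "tz": the shift along the tool's x, y, z in units of 25 mm (1.0 is 25 mm); "spin": the turn about the tool's z in units of 5 degrees (1.0 is 5 degrees). A call has 1 to 20 rows; each row shifts and turns the commanded pose from where the row before left it, along the tool's axes as they then stand; what a row does not reach is not made up. A row lasts 1/10 s, in which the tool goes at most 50 mm and 8.59 degrees, less where a joint would pass 70% of its speed; a pose out of reach is approached as far as the arm can. A call is refused whole if a number of a shift passes 1 or a number of a turn 1, either way. A call with a gripper value outside its range is refused whole. "gripper" is the opening, from 0 (shut) to 1 (fully open), set as the call begins (left out, the last holds). The fingers move at their own pace and stop on an object; "grip_force" is the grip in N (left out, the last holds). Time passes only in rows, so rows that do not move let the fingers close. It gives the time, the measured TCP pose, the force, the opening and the grip force at its end, in the units of the state.
- get_obs(): the state, without advancing time (a new reading comes with each control period).
- read_camera(name): name is "side" or "top" or "wrist"; returns (picture, depth): 420x560x3 uint8, red, green, blue; 420x560 float32, m along the optical axis (not along the pixel's ray), 0 where there is no reading.
- camera_params(name): a dict with "K" (3x3 intrinsics, pixels), "distortion" ([k1, k2, p1, p2, k3] as OpenCV has them; the pictures are not rectified), "rvec" (rotation vector, rad) and "tvec" (3), from world to camera coordinates, as OpenCV has them; the wrist camera has in their place "mount" (4x4, takes a point from camera to tool coordinates, whose origin is the TCP and whose axes are the flange's). Camera axes: x right, y down, z forward; pixel columns grow to the right and rows downward; lengths in m; the calibration is good to about 2 mm. A picture is of the moment at which its call begins: read the wrist's pose just before it. camera_params takes no time and is no camera call.
- finish_job(): hands the job in; it is judged then, once.
The state is a dict: "time_s": time; "joint_positions": joint angles; "joint_vel": joint speeds; "effort": joint torques, N m; "position": TCP position; "ee_rot": TCP orientation; "force": force on the tool from outside, world axes, zero at the start; "ft_torque": the same for the moment, N m; "width": opening from 0.0 (shut) to 1.0 (fully open); "grasp_force": force on a finger pad.
Only numpy, scipy, OpenCV 4.12 (cv2) and the standard library are available. Lean on these libraries where they do the work, as an engineer would, in place of code of your own. Each camera call takes 0.05 s, during which the arm holds its last target. There are 200 camera calls.

## Task

Clamp the bracket blank lying in the fixture: with a fingertip, push the upright pin of the swing strap until the strap lies across the blank against its stop, then stroke the wings of the wing nut clockwise (seen from above), again and again from the open side, until the nut is fully down and will turn no further. It needs no grip: do not lift or shift the blank or anything else on the counter, and finish with the hand clear.

Things in the scene. Friction and masses are not known exactly. Their poses are not given: they have to be found in the camera images.
- fixture: Dark steel base plate of a swing clamp, fixed to the counter, 160 (x) by 200 (y) by 12 mm thick. Origin: on the axis of the upright stud, at counter height; the plate runs from y -130 to +70 mm. z up; its own -y points from the stud to the blank. Strap and wing nut turn about the stud (12 mm thick, top 86 mm above the counter). Two 8 mm pegs, 10 mm high, stand at x +-66, y -75 mm.
- guard_lip (a point): Middle of the free edge of the folded sheet guard's lip, on its top: fixture x 0, y +25, 86 mm above the counter. Guard: 90 mm long (fixture x +-45), wall at y 58 to 62, lip 4 mm thick from the wall back to y 25, over part of the nut. The wings pass under the lip; a finger from above cannot, so it must stay on the open side (fixture y below 25 mm less half its width).
- strap (a joint): Swing strap on the stud: flat dark steel bar 30 wide, 10 mm thick (24 to 34 mm above the counter), tip 97 mm from the axis. Value: angle in rad, 0 = along the fixture's -y, across the blank and against its hard stop; positive = swung anticlockwise from above, towards fixture +x (starts 0.7 to 1.4). Light friction (about 1 N at the pin); stays where left; passes 4 mm above the blank's flat.
- strap_pin (a point): Centre of the top of the upright steel pin on the strap, 82 mm from the stud axis. The pin is 12 mm thick and stands from 34 to 58 mm above the counter.
- nut (a joint): Steel wing nut on the stud, above the strap. Value: angle in rad, growing clockwise seen from above (tightening); 9.0 = fully down on the strap, a hard stop. It starts between 2.2 and 4.8 and sinks 3 mm a turn. Turning it needs about 0.04 N m (1 to 2 N at a wing); it does not coast and stays where it is left.
- nut_wing (a point): Point on the top edge of one wing, 32 mm from the stud axis; the other wing is the same, opposite. Hub 28 mm across. Each wing is an upright radial plate 6 mm thick ending 42 mm from the axis; its outer part (22 to 42 mm out) reaches from this height to 28 mm below, its inner part tops out 14 mm below this point. Height 70.5 mm above the counter when fully down, up to 3.3 mm more before.
- blank: Loose folded steel bracket, 0.7 kg, on the base plate under the strap's final place: flat 116 (x) by 78 (y) by 8 mm, its top 20 mm above the counter; along its -y edge, about 120 mm from the stud, a flange 6 mm thick whose top is 48 mm above the counter. Origin: centre of its underside. Leave it where it lies.
- collar: Bystander: loose steel collar, 28 mm across, 18 mm high, standing on the base plate. Origin: centre of its underside.
- bracket2: Bystander: a second bracket like the blank, on the counter. Origin: centre of its underside.
- spanner: Bystander: spanner 170 mm long, lying along its own x. Origin: middle of its underside.
- driver: Bystander: screwdriver 190 mm long, lying along its own x. Origin: middle of its underside.
- rivets: Bystander: jar 60 mm across, 75 mm high. Origin: centre of its underside.
- mug: Bystander: white mug 76 mm across, 85 mm high. Origin: centre of its underside.
- weight: Bystander: dark steel cylinder 50 mm across, 40 mm high. Origin: centre of its underside.
Not all that is in view belongs to the job. Leave any brown or purple look-alike of the blank alone.

How it is judged:
By the outcome, as a careful person would: the job done as asked, in the order asked, and still so for the second after the job is handed in, with the robot touching nothing.
It also fails if it takes over 58 s, if anything falls off the work surface, if the arm or the gripper's body presses on something with over 40 N, if the wrist force passes 120 N, or if a joint passes its speed limit or range.

## Working session

There is one attempt and no reset: what is moved stays moved. The work goes in short steps, Python scripts to look and compute and a tool call to move; the robot and the scene stay as the last step left them, time stands still between calls to the robot, and variables do not carry over. Pictures are saved under pics/ and viewed, at most 10 in all, crops included, and the job is handed in when it is done.

Besides the shell and the picture viewer there is one more tool, called as name(argument=value, ...), one argument or row to a line, values as JSON. apply_moves: Moves the arm, as the interface text tells. Its arguments: {"type":"object","properties":{"moves":{"type":"array","items":{"type":"object","properties":{"tx":{"type":"number"},"ty":{"type":"number"},"tz":{"type":"number"},"spin":{"type":"number"}}}},"gripper":{"type":"number"},"grip_force":{"type":"number"}},"required":["moves"]}

```bash
mkdir -p pics
cat > h.py <<'E'
from rig import *
import numpy as np, cv2
from scipy.spatial.transform import Rotation as R
def cam(name):
    o=get_obs(); im,d=read_camera(name); p=camera_params(name)
    K=np.array(p["K"]);D=np.array(p["distortion"])
    if name=="wrist":
        T=np.eye(4);T[:3,:3]=R.from_euler('xyz',o["ee_rot"]).as_matrix();T[:3,3]=o["position"]
        T=T@np.array(p["mount"])
    else:
        T=np.eye(4);r=cv2.Rodrigues(np.array(p["rvec"],float))[0];T[:3,:3]=r.T;T[:3,3]=-r.T@np.array(p["tvec"]).ravel()
    return im,d,K,D,T
def ray(c,px):
    im,d,K,D,T=c
    u=cv2.undistortPoints(np.array(px,float).reshape(-1,1,2),K,D).reshape(-1,2)
    v=np.c_[u,np.ones(len(u))]@T[:3,:3].T
    return T[:3,3],v
def onplane(c,px,z):
    o,v=ray(c,px); return o+v*((z-o[2])/v[:,2])[:,None]
def bydepth(c,px):
    o,v=ray(c,px); d=np.array([c[1][int(round(y)),int(round(x))] for x,y in np.reshape(px,(-1,2))]); return o+v*d[:,None]
def cloud(c):
    h,w=c[1].shape; g=np.stack(np.meshgrid(np.arange(w),np.arange(h)),-1).reshape(-1,2)
    o,v=ray(c,g); P=o+v*c[1].reshape(-1,1); P[c[1].ravel()==0]=np.nan; return P.reshape(h,w,3)
E
python3 - <<'E'
from h import *
o=get_obs();print(o)
for n in("top","side"):
    c=cam(n);print(n,c[4].round(3).tolist());cv2.imwrite(f"pics/{n}0.png",c[0][...,::-1])
E
```

```text
{'time_s': 0.0, 'joint_positions': array([-1.34450054,  0.41792797, -0.01030255,  1.61413348,  0.00469189,
        1.11071849, -0.05299116]), 'joint_vel': array([-0.00038597,  0.00136507,  0.00116504, -0.000626  , -0.00010674,
       -0.00022487,  0.00131856]), 'effort': array([-7.43898654e-04, -8.51267195e+01,  6.38267845e-01, -4.26001453e+01,
       -4.88344661e-02,  1.86728704e-02,  9.07474373e-05]), 'position': array([0.16529328, 0.60237221, 0.20487111]), 'ee_rot': array([-3.14043210e+00,  8.17638456e-05,  2.87380982e+00]), 'force': array([ 1.0204841 , -0.47193465,  0.09048666]), 'ft_torque': array([-0.01361901,  0.04143837,  0.01355356]), 'grasp_force': 0.0, 'width': 1.0000166297865658}
top [[0.006, -0.992, 0.127, 0.384], [-1.0, -0.008, -0.016, 0.025], [0.017, -0.127, -0.992, 1.13], [0.0, 0.0, 0.0, 1.0]]
side [[-0.949, -0.253, 0.189, 0.35], [-0.315, 0.726, -0.611, 0.598], [0.018, -0.64, -0.768, 0.808], [0.0, 0.0, 0.0, 1.0]]
```

View pics/top0.png

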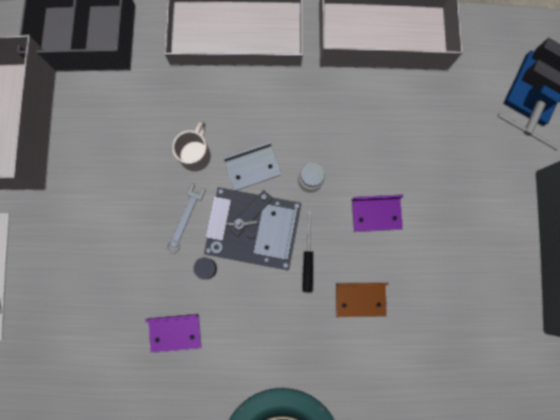

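View pics/side0.png

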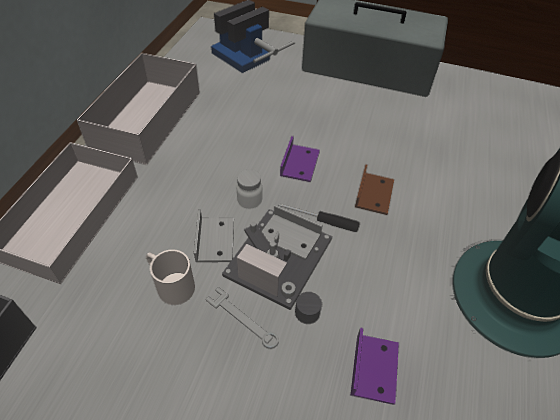

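The top view shows the fixture at about (253,228). The white guard is at (218,218), the nut at (240,224), the strap tip at about (264,197), the silver blank at (275,230) and the collar at (217,247). bracket2 is silver too but lies off the fixture at (252,166), and the purple and brown ones are look-alikes. The blank meant is the one inside the fixture.

Run:
```python
from h import *
c=cam("top");P=cloud(c)
box=np.zeros(P.shape[:2],bool);box[180:275,195:310]=1
m=box&(P[...,2]>.079)&(P[...,2]<.093)
n,l,s,ce=cv2.connectedComponentsWithStats(m.astype('uint8'))
for i in range(1,n):
    if s[i,4]>3:print(s[i],P[l==i].mean(0).round(4))
i=1+np.argmax(s[1:,4]);print(cv2.minAreaRect(onplane(c,np.argwhere(l==i)[:,::-1],.086)[:,:2].astype('float32')*1000))
# plate corners via dark mask
g=c[0].max(-1); d=((g<75)&box)
d=cv2.morphologyEx(d.astype('uint8'),cv2.MORPH_CLOSE,np.ones((5,5)))
cs,_=cv2.findContours(d,0,2);k=max(cs,key=cv2.contourArea)
print(cv2.minAreaRect(onplane(c,k.reshape(-1,2),.012)[:,:2].astype('float32')*1000))
big=cv2.resize(c[0][175:280,190:320],None,fx=6,fy=5.7,interpolation=cv2.INTER_CUBIC);big=cv2.resize(c[0][180:275,195:315],None,fx=6,fy=6,interpolation=cv2.INTER_CUBIC)
cv2.imwrite("pics/top1.png",big[...,::-1])
```

```text
[206 197  25  44 712] [0.5125 0.1433 0.0858]
[235 220   6   5  24] [0.5049 0.1006 0.0858]
((512.7186889648438, 143.25347900390625), (37.368896484375, 90.06918334960938), 79.51866912841797)
((420.8846740722656, -52.644954681396484), (13.802192687988281, 52.77648162841797), 89.9887924194336)
```

View pics/top1.png

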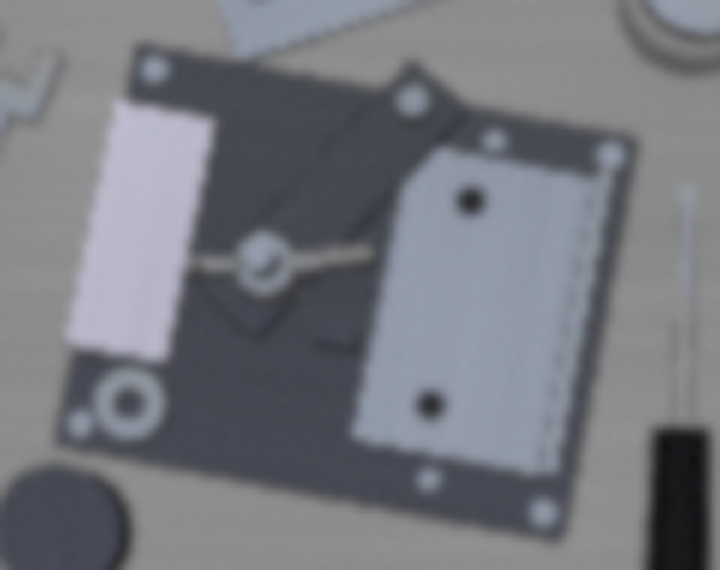

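```bash
cat >> h.py <<'E'
S=np.array([.5049,.1006]);YAW=np.radians(-10.4)
def fx(p):  # world->fixture mm
    a=YAW;d=np.atleast_2d(p)[:,:2]-S
    return (d@np.array([[np.cos(a),-np.sin(a)],[np.sin(a),np.cos(a)]])*1000)
def fw(p):
    a=YAW;return S+np.array([[np.cos(a),-np.sin(a)],[np.sin(a),np.cos(a)]])@np.array(p)/1000
def pol(p):
    q=fx(p)[0];return np.hypot(*q).round(1),np.degrees(np.arctan2(q[1],q[0])).round(1)
def st():
    o=get_obs();p=o["position"];print("t",round(o["time_s"],2),"tcp",p.round(4),"yaw",np.degrees(o["ee_rot"][2]).round(1),"fix",fx(p).round(1),"pol",pol(p),"F",np.round(o["force"],1),"q",np.round(o["joint_positions"],2))
E
python3 - <<'E'
from h import *
c=cam("top")
f=lambda x,y:(195+x/6,180+y/6)
print("pin",pol(onplane(c,[f(412,100)],.058)[0]))
print("wing1",pol(onplane(c,[f(370,250)],.072)[0]),"wing2",pol(onplane(c,[f(200,263)],.072)[0]))
print("collar",fx(onplane(c,[f(128,403)],.03)),"blank corners",fx(onplane(c,[f(440,148),f(612,170),f(545,475),f(352,437)],.02)))
print("pegs",fx(onplane(c,[f(494,140),f(429,480)],.022)))
st()
E
```

```text
pin (np.float64(82.0), np.float64(-32.1))
wing1 (np.float64(41.0), np.float64(-76.2)) wing2 (np.float64(21.3), np.float64(108.0))
collar [[-59.90880822  41.01237398]] blank corners [[  59.31893787  -55.83819342]
 [  63.4169139  -122.45905465]
 [ -56.49915125 -118.79615371]
 [ -56.0857906   -44.02611434]]
pegs [[ 65.99690699 -75.70488911]
 [-66.681312   -75.9086947 ]]
t 0.2 tcp [0.1653 0.6025 0.2051] yaw 164.7 fix [[-424.6  432.4]] pol (np.float64(606.0), np.float64(134.5)) F [-0.5  0.  -0.4] q [-1.34  0.42 -0.01  1.61  0.    1.11 -0.05]
```

apply_moves(
  moves=[
    {"tx": -0.8,"ty": -0.6},
    {"tx": -0.8,"ty": -0.6},
    {"tx": -0.8,"ty": -0.6},
    {"tx": -0.8,"ty": -0.6},
    {"tx": -0.8,"ty": -0.6},
    {"tx": -0.8,"ty": -0.6},
    {"tx": -0.8,"ty": -0.6},
    {"tx": -0.8,"ty": -0.6},
    {"tx": -0.8,"ty": -0.6},
    {"tx": -0.8,"ty": -0.6},
    {"tx": -0.8,"ty": -0.6},
    {"tx": -0.8,"ty": -0.6},
    {"tx": -0.8,"ty": -0.6},
    {"tx": -0.8,"ty": -0.6},
    {"tx": -0.8,"ty": -0.6},
    {"tx": -0.8,"ty": -0.6},
    {"tx": -0.8,"ty": -0.6},
    {"tx": -0.8,"ty": -0.6},
    {"tx": -0.8,"ty": -0.6},
    {"tx": -0.8,"ty": -0.6},
  ],
  gripper=0,
  grip_force=40,
)

```text
validation failed for argument at $.mo...
```

apply_moves(
  moves=[
    {"tx": -0.8,"ty": -0.6},
    {"tx": -0.8,"ty": -0.6},
    {"tx": -0.8,"ty": -0.6},
    {"tx": -0.8,"ty": -0.6},
    {"tx": -0.8,"ty": -0.6},
    {"tx": -0.8,"ty": -0.6},
    {"tx": -0.8,"ty": -0.6},
    {"spin": 0.8},
    {"spin": 0.8},
    {},
  ],
)

```text
validation failed for argument at $.mo...
```

Run:
```python
from h import *
st()
c=cam("wrist");cv2.imwrite("pics/w0.png",c[0][...,::-1]);P=cloud(c)
m=(P[...,2]>.050)&(P[...,2]<.064)&(np.hypot(P[...,0]-S[0],P[...,1]-S[1])>.06)&(np.hypot(P[...,0]-S[0],P[...,1]-S[1])<.1)
print(m.sum(),pol(np.median(P[m],0)) if m.any() else 0,np.median(P[m],0))
m=(P[...,2]>.079)&(P[...,2]<.09)
n,l,s,ce=cv2.connectedComponentsWithStats(m.astype('uint8'))
for i in range(1,n):
    if s[i,4]>30:print(s[i],fx(np.median(P[l==i],0)),np.median(P[l==i],0))
```

```text
t 0.2 tcp [0.1653 0.6025 0.2051] yaw 164.7 fix [[-424.6  432.4]] pol (np.float64(606.0), np.float64(134.5)) F [-0.5  0.  -0.4] q [-1.34  0.42 -0.01  1.61  0.    1.11 -0.05]
0 0 [nan nan nan]
  return _methods._mean(a, axis=axis, dtype=dtype,
  ret = um.true_divide(
```

View pics/w0.png

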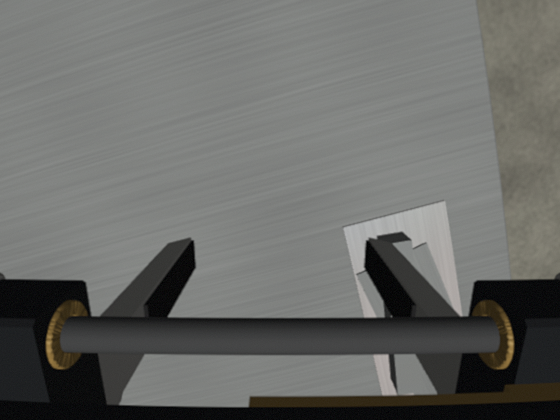

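The arm hasn't moved, because both calls were refused. The picture only shows the bare counter between the open fingers. I'll retry with all four keys in each row.

apply_moves(
  moves=[
    {"tx": -0.8,"ty": -0.6,"tz": 0,"spin": 0},
    {"tx": -0.8,"ty": -0.6,"tz": 0,"spin": 0},
  ],
  gripper=0,
  grip_force=40,
)

```text
time_s: 0.45
position: [0.1959, 0.5628, 0.2051]
ee_rot: [-3.141, -0.0, 2.875]
force: [1.2, 1.2, 0.0]
width: 0.864
grasp_force: 0.0
```

apply_moves(
  moves=[
    {"tx": -0.8,"ty": -0.6,"tz": 0,"spin": 0},
    {"tx": -0.8,"ty": -0.6,"tz": 0,"spin": 0},
    {"tx": -0.8,"ty": -0.6,"tz": 0,"spin": 0},
    {"tx": -0.8,"ty": -0.6,"tz": 0,"spin": 0},
    {"tx": -0.8,"ty": -0.6,"tz": 0,"spin": 0},
    {"tx": -0.8,"ty": -0.6,"tz": 0,"spin": 0},
    {"tx": -0.8,"ty": -0.6,"tz": 0,"spin": 0},
    {"tx": -0.8,"ty": -0.6,"tz": 0,"spin": 0},
    {"tx": -0.8,"ty": -0.6,"tz": 0,"spin": 0},
    {"tx": -0.8,"ty": -0.6,"tz": 0,"spin": 0},
    {"tx": -0.8,"ty": -0.6,"tz": 0,"spin": 0},
    {"tx": -0.8,"ty": -0.6,"tz": 0,"spin": 0},
    {"tx": -0.8,"ty": -0.6,"tz": 0,"spin": 0},
    {"tx": -0.8,"ty": -0.6,"tz": 0,"spin": 0},
    {"tx": -0.8,"ty": -0.6,"tz": 0,"spin": 0},
    {"tx": -0.8,"ty": -0.6,"tz": 0,"spin": 0},
    {"tx": -0.8,"ty": -0.6,"tz": 0,"spin": 0},
    {"tx": -0.8,"ty": -0.6,"tz": 0,"spin": 0},
    {"tx": -0.8,"ty": -0.6,"tz": 0,"spin": 0},
    {"tx": -0.8,"ty": -0.6,"tz": 0,"spin": 0},
  ],
)

```text
time_s: 2.45
position: [0.5029, 0.1672, 0.2055]
ee_rot: [-3.142, 0.0, 2.874]
force: [0.2, -0.7, -0.3]
width: 0.006
grasp_force: 0.0
```

apply_moves(
  moves=[
    {"tx": -0.8,"ty": -0.6,"tz": 0,"spin": 0},
    {"tx": -0.8,"ty": -0.6,"tz": 0,"spin": 0},
    {"tx": -0.8,"ty": -0.6,"tz": 0,"spin": 0},
    {"tx": -0.8,"ty": -0.6,"tz": 0,"spin": 0},
    {"tx": -0.8,"ty": -0.6,"tz": 0,"spin": 0},
    {"tx": 0,"ty": 0,"tz": 0,"spin": 0.8},
    {"tx": 0,"ty": 0,"tz": 0,"spin": 0.8},
    {"tx": 0,"ty": 0,"tz": 0,"spin": 0},
  ],
)

```text
time_s: 3.25
position: [0.579, 0.0692, 0.2053]
ee_rot: [-3.141, -0.0, 2.733]
force: [-1.8, -0.3, -0.3]
width: 0.004
grasp_force: 0.0
```

Run:
```python
from h import *
st()
c=cam("wrist");cv2.imwrite("pics/w1.png",c[0][...,::-1]);P=cloud(c)
r=np.hypot(P[...,0]-S[0],P[...,1]-S[1])
m=(P[...,2]>.053)&(P[...,2]<.064)&(r>.06)&(r<.1)
if m.any():print(m.sum(),pol(np.median(P[m],0)),np.median(P[m],0))
m=(P[...,2]>.079)&(P[...,2]<.09)
n,l,s,ce=cv2.connectedComponentsWithStats(m.astype('uint8'))
for i in range(1,n):
    if s[i,4]>30:print(s[i],fx(np.median(P[l==i],0)),np.median(P[l==i],0))
```

```text
t 3.25 tcp [0.579  0.0692 0.2053] yaw 156.6 fix [[ 78.5 -17.5]] pol (np.float64(80.4), np.float64(-12.6)) F [-1.8 -0.3 -0.3] q [-0.46  0.36  0.37  1.73 -0.14  1.08  1.11]
123 (np.float64(80.4), np.float64(-32.9)) [0.56341163 0.04550219 0.05872779]
[ 296   37   64  119 4968] [[-3.9195682  41.88120326]] [0.50860518 0.14250071 0.08675697]
[271 103  14  15 168] [[-1.52338314 -1.29737894]] [0.50316744 0.09959893 0.08677157]
[ 418  192   83   80 1520] [[140.91191928 139.77017638]] [0.66872814 0.21263666 0.0851287 ]
```

View pics/w1.png

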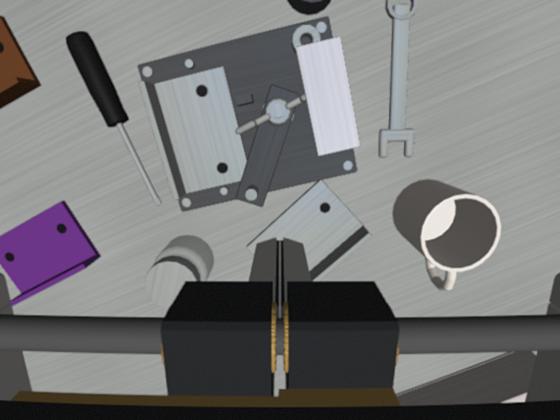

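The wrist view shows the fingertip (280,240) clear of the pin (251,195). The nut is at (279,112) with its wings at (242,131) and (302,98). This agrees with the top view, so I'm descending beside the pin and then pushing it along the arc.

apply_moves(
  moves=[
    {"tx": 0,"ty": 0,"tz": 0.92,"spin": 0},
    {"tx": 0,"ty": 0,"tz": 0.92,"spin": 0},
    {"tx": 0,"ty": 0,"tz": 0.92,"spin": 0},
    {"tx": 0,"ty": 0,"tz": 0.92,"spin": 0},
    {"tx": 0,"ty": 0,"tz": 0.92,"spin": 0},
    {"tx": 0,"ty": 0,"tz": 0.92,"spin": 0},
    {"tx": 0,"ty": 0,"tz": 0.92,"spin": 0},
    {"tx": 0,"ty": 0,"tz": 0,"spin": 0},
  ],
)

```text
time_s: 4.1
position: [0.5773, 0.0693, 0.0421]
ee_rot: [-3.139, -0.003, 2.737]
force: [-1.0, -0.1, 0.7]
width: 0.004
grasp_force: 0.0
```

apply_moves(
  moves=[
    {"tx": 0.012,"ty": -0.28,"tz": 0,"spin": 1},
    {"tx": 0.012,"ty": -0.28,"tz": 0,"spin": 1},
    {"tx": 0.012,"ty": -0.28,"tz": 0,"spin": 1},
    {"tx": 0.012,"ty": -0.28,"tz": 0,"spin": 1},
    {"tx": 0.012,"ty": -0.28,"tz": 0,"spin": 1},
    {"tx": 0.012,"ty": -0.28,"tz": 0,"spin": 1},
    {"tx": 0.012,"ty": -0.28,"tz": 0,"spin": 1},
    {"tx": 0.012,"ty": -0.28,"tz": 0,"spin": 1},
    {"tx": 0.012,"ty": -0.28,"tz": 0,"spin": 1},
    {"tx": 0.012,"ty": -0.28,"tz": 0,"spin": 1},
    {"tx": 0.012,"ty": -0.28,"tz": 0,"spin": 1},
    {"tx": 0.012,"ty": -0.28,"tz": 0,"spin": 1},
    {"tx": 0,"ty": 0,"tz": 0,"spin": 0},
  ],
)

```text
time_s: 5.4
position: [0.5146, 0.0216, 0.0455]
ee_rot: [3.141, -0.001, 1.687]
force: [0.6, -0.1, 0.8]
width: 0.003
grasp_force: 0.0
```

```bash
python3 -c "
from h import *
st()"
```

```text
t 5.4 tcp [0.5146 0.0216 0.0455] yaw 96.6 fix [[ 23.8 -76. ]] pol (np.float64(79.6), np.float64(-72.6)) F [ 0.6 -0.1  0.8] q [-0.58  0.51  0.59  2.03 -0.42  0.72  0.39]
```

apply_moves(
  moves=[
    {"tx": 0,"ty": -0.06,"tz": 0,"spin": 0.3},
    {"tx": 0,"ty": -0.06,"tz": 0,"spin": 0.3},
    {"tx": 0,"ty": -0.06,"tz": 0,"spin": 0.3},
    {"tx": 0,"ty": -0.06,"tz": 0,"spin": 0},
    {"tx": 0,"ty": 0,"tz": 0,"spin": 0},
  ],
)

```text
time_s: 5.9
position: [0.5084, 0.0208, 0.0444]
ee_rot: [-3.141, 0.0, 1.609]
force: [0.7, 0.9, -0.8]
width: 0.001
grasp_force: 0.1
```

Run:
```python
from h import *
st()
c=cam("top");P=cloud(c)
cv2.imwrite("pics/top2.png",cv2.resize(c[0][180:275,195:315],None,fx=6,fy=6,interpolation=cv2.INTER_CUBIC)[...,::-1])
```

```text
t 5.9 tcp [0.5084 0.0208 0.0444] yaw 92.2 fix [[ 17.9 -77.8]] pol (np.float64(79.9), np.float64(-77.1)) F [ 0.7  0.9 -0.8] q [-0.59  0.51  0.61  2.04 -0.44  0.72  0.33]
```

apply_moves(
  moves=[
    {"tx": 0,"ty": -0.05,"tz": 0,"spin": 0},
    {"tx": 0,"ty": -0.05,"tz": 0,"spin": 0},
    {"tx": 0,"ty": 0,"tz": 0,"spin": 0},
  ],
)

```text
time_s: 6.25
position: [0.5076, 0.0208, 0.0448]
ee_rot: [3.138, 0.0, 1.609]
force: [9.3, 0.8, -6.4]
width: 0.004
grasp_force: 4.8
```

apply_moves(
  moves=[
    {"tx": 0,"ty": 0.3,"tz": 0,"spin": 0},
    {"tx": 0,"ty": 0.3,"tz": 0,"spin": 0},
    {"tx": 0,"ty": 0,"tz": -0.8,"spin": 0},
    {"tx": 0,"ty": 0,"tz": -0.8,"spin": 0},
    {"tx": 0,"ty": 0,"tz": -0.8,"spin": 0},
    {"tx": 0.75,"ty": 0.09,"tz": 0,"spin": 0},
    {"tx": 0.75,"ty": 0.09,"tz": 0,"spin": 0},
    {"tx": 0.75,"ty": 0.09,"tz": 0,"spin": 0},
    {"tx": 0,"ty": 0,"tz": 0,"spin": -0.95},
    {"tx": 0,"ty": 0,"tz": 0,"spin": -0.95},
    {"tx": 0,"ty": 0,"tz": 0,"spin": -0.95},
    {"tx": 0,"ty": 0,"tz": 0,"spin": -0.95},
    {"tx": 0,"ty": 0,"tz": 0,"spin": -0.95},
    {"tx": 0,"ty": 0,"tz": 0,"spin": -0.95},
    {"tx": 0,"ty": 0,"tz": 0,"spin": -0.95},
    {"tx": 0,"ty": 0,"tz": 0,"spin": -0.95},
    {"tx": 0,"ty": 0,"tz": 0,"spin": -0.95},
    {"tx": 0,"ty": 0,"tz": 0,"spin": 0},
  ],
)

```text
time_s: 8.05
position: [0.5259, 0.0776, 0.1044]
ee_rot: [-3.141, -0.0, 2.356]
force: [0.4, -0.8, -0.1]
width: 0.002
grasp_force: 0.0
```

Run:
```python
from h import *
st()
c=cam("side")
q=lambda x,y,z: cv2.projectPoints(np.array([[*fw((x,y)),z/1000]]),*[np.array(camera_params("side")[k],float) for k in("rvec","tvec","K","distortion")])[0].round(0).ravel()
print("stud",q(0,0,86),"pin@0",q(0,-82,58))
i=q(0,-40,50).astype(int);y,x=i[1]-60,i[0]-75
cv2.imwrite("pics/s1.png",cv2.resize(c[0][y:y+120,x:x+150],None,fx=5,fy=5,interpolation=cv2.INTER_CUBIC)[...,::-1]);print(x,y)
```

```text
t 8.05 tcp [0.5259 0.0776 0.1044] yaw 135.0 fix [[ 24.8 -18.9]] pol (np.float64(31.2), np.float64(-37.2)) F [ 0.4 -0.8 -0.1] q [-0.6   0.41  0.48  1.95 -0.25  0.84  0.81]
stud [271. 243.] pin@0 [290. 224.]
205 180
```

View pics/s1.png

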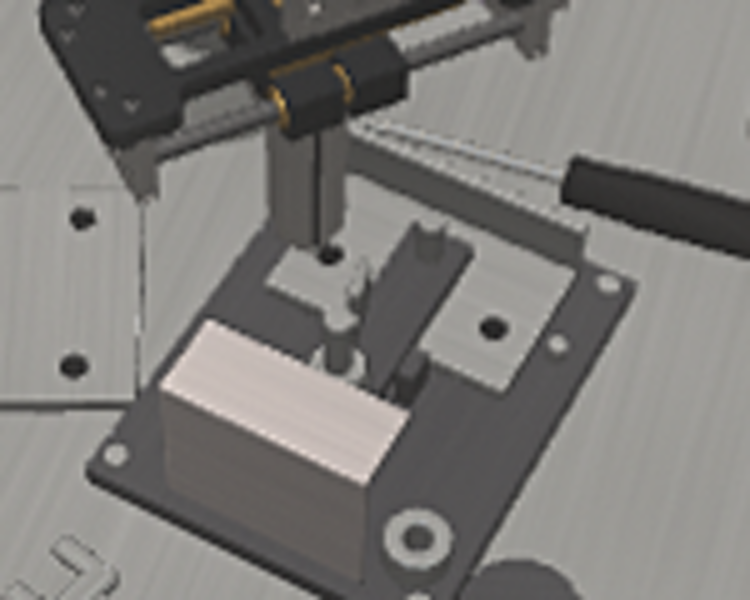

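Strap lies across the blank at its stop: the pin is at crop (430,240), which is pixel (291,228) against (290,224) expected. Next is the first stroke on the wing.

apply_moves(
  moves=[
    {"tx": -0.03,"ty": 0.2,"tz": 0,"spin": 0},
    {"tx": 0,"ty": 0,"tz": 0,"spin": -1},
    {"tx": 0,"ty": 0,"tz": 0.52,"spin": 0},
    {"tx": 0,"ty": 0,"tz": 0.52,"spin": 0},
    {"tx": 0,"ty": 0,"tz": 0.52,"spin": 0},
    {"tx": 0,"ty": 0,"tz": 0.52,"spin": 0},
    {"tx": 0,"ty": 0,"tz": 0,"spin": 0},
  ],
)

```text
time_s: 8.8
position: [0.5286, 0.0804, 0.0503]
ee_rot: [-3.139, -0.001, 2.441]
force: [-0.6, -0.5, 0.1]
width: 0.005
grasp_force: 0.0
```

```bash
python3 -c "
from h import *
st()"
```

```text
t 8.8 tcp [0.5286 0.0804 0.0503] yaw 139.9 fix [[ 27.  -15.6]] pol (np.float64(31.2), np.float64(-30.0)) F [-0.6 -0.5  0.1] q [-0.55  0.5   0.43  1.97 -0.3   0.74  0.92]
```

apply_moves(
  moves=[
    {"tx": 0.005,"ty": -0.11,"tz": 0,"spin": 1},
    {"tx": 0.005,"ty": -0.11,"tz": 0,"spin": 1},
    {"tx": 0.005,"ty": -0.11,"tz": 0,"spin": 1},
    {"tx": 0.005,"ty": -0.11,"tz": 0,"spin": 1},
    {"tx": 0.005,"ty": -0.11,"tz": 0,"spin": 1},
    {"tx": 0.005,"ty": -0.11,"tz": 0,"spin": 1},
    {"tx": 0.005,"ty": -0.11,"tz": 0,"spin": 1},
    {"tx": 0.005,"ty": -0.11,"tz": 0,"spin": 1},
    {"tx": 0.005,"ty": -0.11,"tz": 0,"spin": 1},
    {"tx": 0.005,"ty": -0.11,"tz": 0,"spin": 1},
    {"tx": 0.005,"ty": -0.11,"tz": 0,"spin": 1},
    {"tx": 0.005,"ty": -0.11,"tz": 0,"spin": 1},
    {"tx": 0.005,"ty": -0.11,"tz": 0,"spin": 1},
    {"tx": 0.005,"ty": -0.11,"tz": 0,"spin": 1},
    {"tx": 0.005,"ty": -0.11,"tz": 0,"spin": 1},
    {"tx": 0.005,"ty": -0.11,"tz": 0,"spin": 1},
    {"tx": 0,"ty": 0,"tz": 0,"spin": 0},
  ],
)

```text
time_s: 10.5
position: [0.4898, 0.0739, 0.0525]
ee_rot: [3.141, 0.0, 1.044]
force: [-0.6, -1.2, -1.9]
width: 0.004
grasp_force: 0.4
```

```bash
python3 -c "
from h import *
st()"
```

```text
t 10.5 tcp [0.4898 0.0739 0.0525] yaw 59.8 fix [[-10.1 -29. ]] pol (np.float64(30.7), np.float64(-109.1)) F [-0.6 -1.2 -1.9] q [-0.85  0.53  0.79  2.07 -0.55  0.76 -0.24]
```

apply_moves(
  moves=[
    {"tx": 0.005,"ty": -0.11,"tz": 0,"spin": 1},
    {"tx": 0.005,"ty": -0.11,"tz": 0,"spin": 1},
    {"tx": 0.005,"ty": -0.11,"tz": 0,"spin": 1},
    {"tx": 0.005,"ty": -0.11,"tz": 0,"spin": 1},
    {"tx": 0.005,"ty": -0.11,"tz": 0,"spin": 1},
    {"tx": 0.005,"ty": -0.11,"tz": 0,"spin": 1},
    {"tx": 0.005,"ty": -0.11,"tz": 0,"spin": 1},
    {"tx": 0.005,"ty": -0.11,"tz": 0,"spin": 1},
    {"tx": 0.005,"ty": -0.11,"tz": 0,"spin": 1},
  ],
)

```text
time_s: 11.4
position: [0.4754, 0.0929, 0.0526]
ee_rot: [3.141, -0.0, 0.259]
force: [0.8, -2.2, -0.1]
width: 0.007
grasp_force: 0.8
```

```bash
python3 -c "
from h import *
st()"
```

```text
t 11.4 tcp [0.4754 0.0929 0.0526] yaw 14.8 fix [[-27.6 -12.9]] pol (np.float64(30.5), np.float64(-155.0)) F [ 0.8 -2.2 -0.1] q [-1.04  0.61  0.99  2.1  -0.72  0.81 -0.92]
```

apply_moves(
  moves=[
    {"tx": 0.005,"ty": -0.11,"tz": 0,"spin": 1},
    {"tx": 0.005,"ty": -0.11,"tz": 0,"spin": 1},
    {"tx": 0.005,"ty": -0.11,"tz": 0,"spin": 1},
    {"tx": 0.005,"ty": -0.11,"tz": 0,"spin": 1},
    {"tx": 0.015,"ty": -0.11,"tz": 0,"spin": 0},
    {"tx": 0.015,"ty": -0.11,"tz": 0,"spin": 0},
    {"tx": 0.02,"ty": -0.11,"tz": 0,"spin": 0},
    {"tx": 0,"ty": 0,"tz": 0,"spin": 0},
  ],
)

```text
time_s: 12.2
position: [0.4764, 0.1125, 0.0525]
ee_rot: [-3.141, -0.0, -0.087]
force: [-0.4, -0.5, -1.1]
width: 0.006
grasp_force: 0.2
```

Run:
```python
from h import *
st()
```

```text
t 12.2 tcp [0.4764 0.1125 0.0525] yaw -5.0 fix [[-30.2   6.5]] pol (np.float64(30.9), np.float64(167.8)) F [-0.4 -0.5 -1.1] q [-1.12  0.67  1.07  2.09 -0.79  0.86 -1.23]
```

apply_moves(
  moves=[
    {"tx": 0,"ty": 0.1,"tz": 0,"spin": 0},
    {"tx": 0,"ty": 0,"tz": -0.75,"spin": 0},
    {"tx": 0,"ty": 0,"tz": -0.75,"spin": 0},
    {"tx": 0,"ty": 0,"tz": -0.75,"spin": 0},
    {"tx": 0.8,"ty": 0.13,"tz": 0,"spin": 0},
    {"tx": 0.8,"ty": 0.13,"tz": 0,"spin": 0},
    {"tx": 0.8,"ty": 0.13,"tz": 0,"spin": -1},
    {"tx": 0,"ty": 0,"tz": 0,"spin": -1},
    {"tx": 0,"ty": 0,"tz": 0,"spin": -1},
    {"tx": 0,"ty": 0,"tz": 0,"spin": -1},
    {"tx": 0,"ty": 0,"tz": 0,"spin": -1},
    {"tx": 0,"ty": 0,"tz": 0,"spin": -1},
    {"tx": 0,"ty": 0,"tz": 0,"spin": -1},
    {"tx": 0,"ty": 0,"tz": 0,"spin": -1},
    {"tx": 0,"ty": 0,"tz": 0,"spin": -1},
    {"tx": 0,"ty": 0,"tz": 0,"spin": -1},
    {"tx": 0,"ty": 0,"tz": 0,"spin": -1},
    {"tx": 0,"ty": 0,"tz": 0,"spin": -1},
    {"tx": 0,"ty": 0,"tz": 0,"spin": -1},
    {"tx": 0,"ty": 0,"tz": 0,"spin": -1},
  ],
)

```text
time_s: 14.2
position: [0.5349, 0.0943, 0.1088]
ee_rot: [3.141, -0.0, 1.137]
force: [0.7, -0.3, 0.1]
width: 0.003
grasp_force: 0.0
```

apply_moves(
  moves=[
    {"tx": 0,"ty": 0,"tz": 0,"spin": -1},
    {"tx": 0,"ty": 0,"tz": 0,"spin": -1},
    {"tx": 0,"ty": 0,"tz": 0,"spin": -1},
    {"tx": 0,"ty": 0,"tz": 0,"spin": -1},
    {"tx": 0,"ty": 0,"tz": 0,"spin": -1},
    {"tx": 0,"ty": 0,"tz": 0,"spin": -1},
    {"tx": 0,"ty": 0,"tz": 0,"spin": -1},
    {"tx": 0,"ty": 0,"tz": 0,"spin": -1},
    {"tx": 0,"ty": 0,"tz": 0,"spin": -1},
    {"tx": 0,"ty": 0,"tz": 0,"spin": -1},
    {"tx": 0,"ty": 0,"tz": 0,"spin": -1},
    {"tx": 0,"ty": 0,"tz": 0,"spin": -1},
    {"tx": 0,"ty": 0,"tz": 0,"spin": -1},
    {"tx": 0,"ty": 0,"tz": 0,"spin": -1},
    {"tx": 0,"ty": 0,"tz": 0,"spin": -1},
    {"tx": 0,"ty": 0,"tz": 0,"spin": -1},
    {"tx": 0,"ty": 0,"tz": 0,"spin": -1},
    {"tx": 0,"ty": 0,"tz": 0,"spin": -1},
    {"tx": 0,"ty": 0,"tz": 0,"spin": 0},
  ],
)

```text
time_s: 16.1
position: [0.535, 0.0942, 0.1089]
ee_rot: [3.141, 0.0, 2.705]
force: [-0.6, -0.1, -0.6]
width: 0.007
grasp_force: 0.0
```

```bash
cat >> h.py <<'E'
def wings(n="top"):
    # nut: points at wing-top height within 45 mm of the stud, grouped by polar angle
    c=cam(n);P=cloud(c);q=fx(P.reshape(-1,3));r=np.hypot(*q.T);z=P[...,2].ravel()
    m=(r>20)&(r<44)&(z>.062)&(z<.08)&(q[:,1]<24)
    a=np.degrees(np.arctan2(q[m,1],q[m,0]));h,e=np.histogram(a,36,(-180,180))
    print("wing pts",[(int(e[i])+5,int(h[i])) for i in range(36) if h[i]>3]);return c
E
python3 - <<'E'
from h import *
st();c=wings("top");wings("side")
cv2.imwrite("pics/s2.png",np.hstack([cv2.resize(cam(n)[0][y:y+84,x:x+72],None,fx=5,fy=6,interpolation=cv2.INTER_CUBIC) for n,x,y in(("top",205,185),("side",240,195))])[...,::-1])
E
```

```text
t 16.1 tcp [0.535  0.0942 0.1089] yaw 155.0 fix [[30.8 -0.9]] pol (np.float64(30.8), np.float64(-1.6)) F [-0.6 -0.1 -0.6] q [-0.58  0.42  0.44  1.92 -0.23  0.86  1.11]
wing pts []
wing pts [(-55, 23), (-45, 6)]
```

View pics/s2.png

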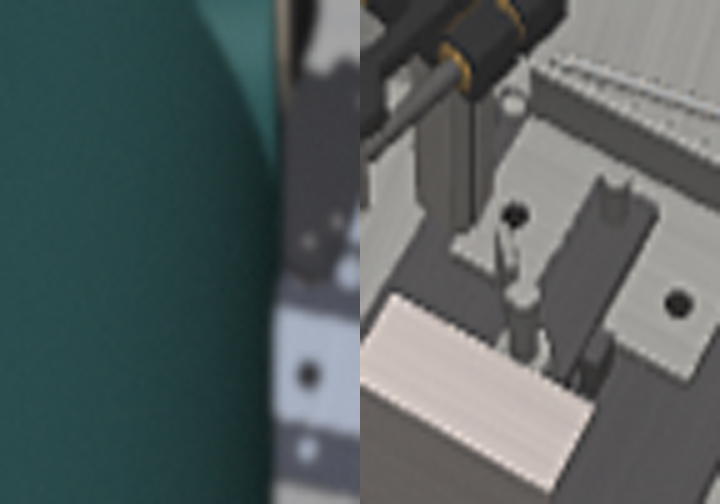

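The side view shows the wing at about -50°, with the finger behind it. The arm hides the nut in the top view. Starting the second stroke.

apply_moves(
  moves=[
    {"tx": -0.04,"ty": 0,"tz": 0,"spin": -1},
    {"tx": 0,"ty": 0,"tz": 0,"spin": -1},
    {"tx": 0,"ty": 0,"tz": 0.56,"spin": 0},
    {"tx": 0,"ty": 0,"tz": 0.56,"spin": 0},
    {"tx": 0,"ty": 0,"tz": 0.56,"spin": 0},
    {"tx": 0,"ty": 0,"tz": 0.56,"spin": 0},
    {"tx": 0,"ty": 0,"tz": 0,"spin": 0},
    {"tx": 0.005,"ty": -0.11,"tz": 0,"spin": 1},
    {"tx": 0.005,"ty": -0.11,"tz": 0,"spin": 1},
    {"tx": 0.005,"ty": -0.11,"tz": 0,"spin": 1},
    {"tx": 0.005,"ty": -0.11,"tz": 0,"spin": 1},
    {"tx": 0.005,"ty": -0.11,"tz": 0,"spin": 1},
    {"tx": 0.005,"ty": -0.11,"tz": 0,"spin": 1},
    {"tx": 0.005,"ty": -0.11,"tz": 0,"spin": 1},
    {"tx": 0.005,"ty": -0.11,"tz": 0,"spin": 1},
    {"tx": 0.005,"ty": -0.11,"tz": 0,"spin": 1},
    {"tx": 0.005,"ty": -0.11,"tz": 0,"spin": 1},
    {"tx": 0,"ty": 0,"tz": 0,"spin": 0},
  ],
)

```text
time_s: 18.1
position: [0.5188, 0.0735, 0.0529]
ee_rot: [3.141, 0.001, 2.003]
force: [0.2, -1.8, -1.1]
width: 0.006
grasp_force: 0.6
```

```bash
python3 -c "
from h import *
st()"
```

```text
t 18.1 tcp [0.5188 0.0735 0.0529] yaw 114.8 fix [[ 18.6 -24.1]] pol (np.float64(30.4), np.float64(-52.4)) F [ 0.2 -1.8 -1.1] q [-0.67  0.51  0.59  2.   -0.41  0.75  0.6 ]
```

apply_moves(
  moves=[
    {"tx": 0.005,"ty": -0.11,"tz": 0,"spin": 1},
    {"tx": 0.005,"ty": -0.11,"tz": 0,"spin": 1},
    {"tx": 0.005,"ty": -0.11,"tz": 0,"spin": 1},
    {"tx": 0.005,"ty": -0.11,"tz": 0,"spin": 1},
    {"tx": 0.005,"ty": -0.11,"tz": 0,"spin": 1},
    {"tx": 0.005,"ty": -0.11,"tz": 0,"spin": 1},
    {"tx": 0.005,"ty": -0.11,"tz": 0,"spin": 1},
    {"tx": 0.005,"ty": -0.11,"tz": 0,"spin": 1},
    {"tx": 0.005,"ty": -0.11,"tz": 0,"spin": 1},
    {"tx": 0.005,"ty": -0.11,"tz": 0,"spin": 1},
    {"tx": 0.005,"ty": -0.11,"tz": 0,"spin": 1},
  ],
)

```text
time_s: 19.2
position: [0.4897, 0.0751, 0.0529]
ee_rot: [3.141, -0.0, 1.045]
force: [2.2, -1.1, -0.9]
width: 0.01
grasp_force: 0.9
```

apply_moves(
  moves=[
    {"tx": 0.005,"ty": -0.11,"tz": 0,"spin": 1},
    {"tx": 0.005,"ty": -0.11,"tz": 0,"spin": 1},
    {"tx": 0.005,"ty": -0.11,"tz": 0,"spin": 1},
  ],
)

```text
time_s: 19.5
position: [0.4845, 0.0776, 0.0532]
ee_rot: [3.137, 0.0, 0.781]
force: [10.5, -24.5, -8.0]
width: 0.003
grasp_force: 13.0
```

```bash
python3 -c "
from h import *
st();wings('side')"
```

```text
t 19.5 tcp [0.4845 0.0776 0.0532] yaw 44.8 fix [[-15.9 -26.3]] pol (np.float64(30.7), np.float64(-121.2)) F [ 10.5 -24.5  -8. ] q [-0.95  0.57  0.91  2.09 -0.65  0.79 -0.43]
wing pts [(-165, 9), (-155, 16), (-145, 28), (-135, 4), (-115, 10), (-105, 6), (15, 5), (25, 15)]
```

apply_moves(
  moves=[
    {"tx": 0,"ty": 0.1,"tz": 0,"spin": 0},
    {"tx": 0,"ty": 0.1,"tz": 0,"spin": 0},
    {"tx": 0,"ty": 0,"tz": 0,"spin": 0},
  ],
)

```text
time_s: 19.85
position: [0.4867, 0.0766, 0.0528]
ee_rot: [-3.141, -0.0, 0.786]
force: [-0.6, -0.3, -0.5]
width: 0.006
grasp_force: 0.0
```

apply_moves(
  moves=[
    {"tx": 0,"ty": -0.06,"tz": 0,"spin": 0},
    {"tx": 0,"ty": -0.06,"tz": 0,"spin": 0},
    {"tx": 0,"ty": -0.06,"tz": 0,"spin": 0},
    {"tx": 0,"ty": 0,"tz": 0,"spin": 0},
  ],
)

```text
time_s: 20.25
position: [0.4856, 0.0779, 0.0533]
ee_rot: [3.136, -0.002, 0.783]
force: [15.9, -14.1, -10.9]
width: 0.005
grasp_force: 10.4
```

```bash
python3 -c "
from h import *
st();wings('side')"
```

```text
t 20.25 tcp [0.4856 0.0779 0.0533] yaw 44.9 fix [[-14.9 -25.8]] pol (np.float64(29.8), np.float64(-120.0)) F [ 15.9 -14.1 -10.9] q [-0.95  0.57  0.91  2.09 -0.65  0.78 -0.42]
wing pts [(-165, 8), (-155, 17), (-145, 28), (-125, 7), (-115, 5), (-105, 7), (-95, 5), (25, 15)]
```

apply_moves(
  moves=[
    {"tx": 0,"ty": 0.15,"tz": 0,"spin": 0},
    {"tx": 0,"ty": 0.15,"tz": 0,"spin": 0},
    {"tx": 0,"ty": 0,"tz": -0.9,"spin": 0},
    {"tx": 0,"ty": 0,"tz": -0.9,"spin": 0},
    {"tx": 0,"ty": 0,"tz": -0.9,"spin": 0},
    {"tx": 0,"ty": 0,"tz": -0.9,"spin": 0},
    {"tx": 0,"ty": 0,"tz": -0.9,"spin": 0},
    {"tx": -0.9,"ty": 0.4,"tz": 0,"spin": 0},
    {"tx": -0.9,"ty": 0.4,"tz": 0,"spin": 0},
    {"tx": -0.9,"ty": 0.4,"tz": 0,"spin": 0},
    {"tx": -0.9,"ty": 0.4,"tz": 0,"spin": 0},
    {"tx": -0.9,"ty": 0.4,"tz": 0,"spin": 0},
    {"tx": -0.9,"ty": 0.4,"tz": 0,"spin": 0},
    {"tx": 0,"ty": 0,"tz": 0,"spin": 0},
  ],
)

```text
time_s: 21.7
position: [0.4343, -0.0653, 0.1654]
ee_rot: [-3.141, -0.001, 0.781]
force: [-0.5, 0.1, 0.1]
width: 0.004
grasp_force: 0.0
```

Run:
```python
from h import *
st();wings("side")
c=cam("side");P=cloud(c);q=fx(P.reshape(-1,3));r=np.hypot(*q.T);z=P[...,2].ravel()
m=(r>25)&(r<42)&(z>.06)&(z<.08)&(q[:,1]<20);print("wing top z",np.percentile(z[m],[80,90,97]))
cv2.imwrite("pics/s3.png",np.hstack([cv2.resize(cam(n)[0][y:y+110,x:x+110],None,fx=3.6,fy=5,interpolation=cv2.INTER_CUBIC) for n,x,y in(("top",200,175),("side",220,190))])[...,::-1])
```

```text
t 21.7 tcp [ 0.4343 -0.0653  0.1654] yaw 44.8 fix [[ -39.5 -175.9]] pol (np.float64(180.3), np.float64(-102.7)) F [-0.5  0.1  0.1] q [-0.95  0.27  1.18  2.12 -0.31  0.94 -0.38]
wing pts [(-165, 5), (-155, 34), (15, 6), (25, 13)]
wing top z [0.07060142 0.07133719 0.07198818]
```

View pics/s3.png

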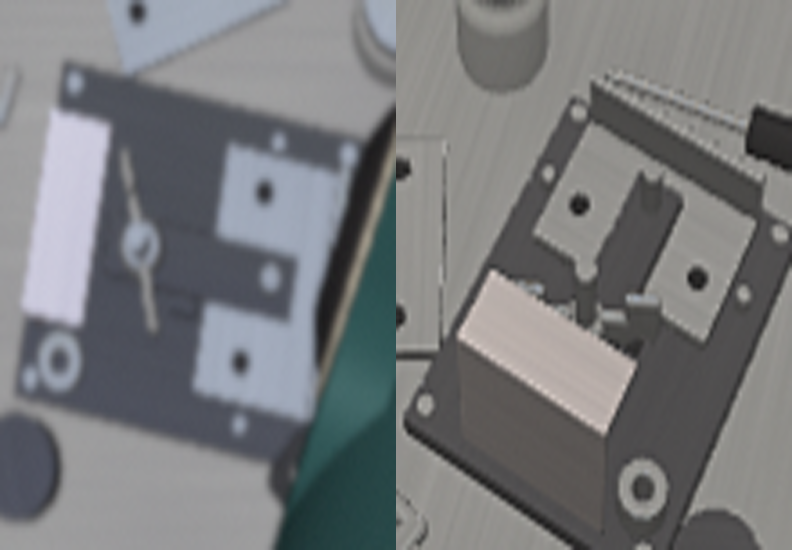

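The strap lies at its stop (pin at top crop (270,278)). The wings are at -152°/28° with tops about 70.5–71 mm up, so the nut is fully down. The blank and collar haven't moved, and the hand is clear.

```bash
python3 -c "
from rig import *
print(finish_job())"
```

```text
the job is handed in; nothing more can be done
None
```

The blank is clamped and the job handed in at about 22 s: the strap is against its stop, the nut is down to its hard stop (a second push on the wing turned it no further), and the hand is clear with nothing else seen to have moved.

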